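# Zero the focus dial and present a core insert to the inspection camera

### The job

Turn the inspection camera's focus dial until its pointer stands on the zero mark (the long thick one); then pull the core insert with the flat-sided, D-shaped body out of the mould block and hold it up for the camera: upright, its flat face turned squarely to the lens, the middle of that face on the lens axis and 100 mm in front of the lens. Finish while holding it there still in the air, do not let go or put it down, and leave the dial at zero and everything else where it is.

Things in the scene. Friction and masses are not known exactly. Their poses are not given: they have to be found in the camera images.
- stand: Inspection camera stand, fixed; origin on the table, z up; the camera looks level along -x. Foot plate 12 mm thick, x -50..50, y -170..50 mm, with a 50 mm wide tongue forward to x = -210. Post 30 mm square at x = 30, 215 mm tall; 50 mm camera body centred at x = -10, z = 170; lens front at x = -65. The dial's axis is at x = -10, y = -120 mm.
- lens_front (a point): Centre of the lens's front glass, 170 mm above the table; same axes as the stand (the lens looks along -x).
- view_point (a point): The viewing point in the air: on the lens axis, 100 mm in front of the lens (170 mm above the table), right above the small round target disc on the stand's tongue. Same axes as the stand (+x points to the lens).
- focus_dial (a joint): Angle (rad) of the focus dial, a black bar-grip dial turning about the vertical: 0 when its white pointer is on the zero mark (the long thick tick of the white scale, towards the stand's -x); grows counter-clockwise seen from above. Starts at 0.6 to 1.3. Stays where left (friction 0.05 N m); turns freely past zero, stops at +-2.2.
- dial_grip (a point): Point on the dial's axis in its grip bar. The bar is 42 mm long (along this point's x, white pointer line on the -x end), 14 mm wide (y) and 31 mm high; its top is 10 mm above this point; the 48 mm round skirt below the bar begins 21 mm below this point. Turns with the dial.
- mould_block: Steel mould block, fixed, 230 x 80 x 45 mm, origin at the centre of its underside, long side along its x. Three round sockets of 18 mm, 24 mm deep, in its top on the centre line at x = -75, 0 and 75 mm; the three core inserts stand in them in any order.
- core_head (a point): Centre of the head of the flat-sided core insert, the place to grip: a steel bar 28 mm (x) by 18 mm (y), 39 mm tall, flat-sided, with a dark dot on top towards the flat face. On the insert's axis, 96 mm above its foot, 76 mm above the block's top while in the socket; the head's top is 17 mm above, the wider body begins 22 mm below. z up, x out through the flat face.
- core_face (a point): Centre of the flat face of the same insert: 16 mm from its axis along +x and 50 mm above its foot, 46 mm below core_head. Same axes.
- core_mid (a point): Point on the same insert's axis half-way up, 56 mm above its foot. Same axes.
- core_flat: The flat-sided insert, loose, about 180 g, 113 mm tall; origin at the centre of its foot, same axes. From the foot up: 16 mm round spigot 20 mm long (in the socket), flange 44 mm across and 6 mm thick, D-shaped body up to 74 mm (round back of radius 16 mm; one flat face 32 x 48 mm, 16 mm from the axis at +x, with a small round boss), head up to 113 mm.
- core_round: Core insert with a round tapered body and a round 20 mm head, 111 mm tall, same spigot and flange, in another socket of the block; not to be taken. Origin at its foot.
- core_square: Core insert with a square 28 mm body and a round 20 mm head, 111 mm tall, same spigot and flange, in another socket of the block; not to be taken. Origin at its foot.
- pin_tin: Bystander: flat closed tin, 78x102x28 mm, origin at its underside.
- nut_a: Bystander: M16 nut, 24x27x13 mm, origin at its underside; lies on the stand's tongue.
- nut_b: Bystander: M16 nut, 24x27x13 mm, origin at its underside; lies on the stand's foot.
- hex_key: Bystander: hexagon key, 38x109x7 mm, origin at its underside.
- screwdriver: Bystander: screwdriver, 28x195x30 mm, origin at its underside.
- cup_a: Bystander: portion cup, 70x70x80 mm, origin at its underside.
- cup_b: Bystander: stacked portion cups, 70x70x99 mm, origin at its underside.
- bottle: Bystander: milky bottle, 72x72x165 mm, origin at its underside.
Things that resemble listed ones, but are neither listed nor needed, are in the scene too. What is shaped like the core_flat but blue or green is not meant.

How it is judged:
On the way, in this order (a step that is already met when the one before it is completed fails the run):
1. the focus dial's pointer is on the zero mark (value of joint focus_dial between -0.13 and 0.13 rad), for 0.2 s.
2. the flat-sided core insert is out of the mould block, in the fingers (height (world z) of core_mid above 0.12 m and contact force between core_flat and mould_block below 0.2 N and contact force between the fingers and core_flat above 1 N), for 0.2 s.
At the end, for the whole second after the job is handed in: Dial within 0.13 rad of zero; the flat-sided insert held still in the fingers, touching neither stand nor block, the centre of its flat face within 15 mm of the viewing point, upright within 0.15 rad, the flat face turned to the lens and square to its axis within 0.18 rad (all of step 1 and distance between core_face and view_point below 0.015 m and angle between core_face's own z axis and vertical below 0.15 rad and angle between the x axis of core_face and the x axis of view_point, either way round below 0.18 rad and x of core_mid in the frame of view_point below -0.0005 m and contact force between the fingers and core_flat above 1 N and contact force between core_flat and stand below 0.2 N and contact force between core_flat and mould_block below 0.2 N and linear speed of core_flat below 0.02 m/s); the arm keeps its last pose, push and grip.
It fails at once if another core insert is moved (distance of any of core_round, core_square from where it was at the start of the episode above 0.02 m).
It fails at once if a bystander is moved (distance of any of pin_tin, nut_a, nut_b, hex_key, screwdriver, cup_a, cup_b, bottle from where it was at the start of the episode above 0.03 m).
It also fails if it takes over 61 s, if anything falls off the work surface, if the arm or the gripper's body presses on something with over 40 N, if the wrist force passes 120 N, or if a joint passes its speed limit or range.

### The arm

A 7-joint arm with a two-finger parallel gripper is mounted at the origin on the work surface; the furniture and walls round the work are solid. World frame = base frame: x ahead of the robot, y to its left, z up, the work surface at z = 0. Lengths are in m, angles in rad, forces in N, time in s.
With the tool pointing down it reaches from about 0.35 to 0.9 m from the base axis. Payload 19.9 kg.
Tool frame: the origin (TCP) lies midway between the tips of the shut fingers; the grasp point (between the pads) lies 19 mm behind it (manip.grasp_offset is the distance from the TCP to the grasp point, in m); z points along the fingers, y is the line along which they close (so a half turn about z gives the same grasp; the last joint's range is limited). The gripper opens to 85 mm and grips with 20 to 120 N. Pads are 22 mm wide; open, the fingers measure 114 mm over their backs; the gripper's body (76 mm by 85 mm) begins 54 mm behind the grasp point. The pads swing forward as they close: fully open they stand 13 mm farther back than shut.
Start: joints at [-1.216, 0.417, -0.01, 1.614, 0.005, 1.111, -0.053], TCP at [0.241, 0.577, 0.231] pointing down, gripper open.
Joint ranges: [-2.81, 2.81], [-0.39, 2.02], [-1.27, 1.25], [0.06, 2.57], [-1.19, 4.33], [0.19, 2], [-2.82, 2.82]. Speed limits (rad/s): [1.89, 1.89, 2.39, 2.39, 3.01, 3.01, 3.01].

### API

Orientations are given as [roll, pitch, yaw] about the fixed x, y, z axes, in that order (R = Rz(yaw) Ry(pitch) Rx(roll)).
In Python, from rig import manip, claw, status, viewer, nets gives the robot as it stands. Calls block until the motion is done:
- manip.move_pose(position, orientation): joint-space move of the TCP to a pose.
- manip.movel(position, ori=None, vel=0.15, max_force=None): straight line of the TCP; ori=None keeps the orientation; vel is the mean speed in m/s. With max_force (N) it stops when the force on the tool has changed by that much, and returns True; else False.
- manip.movej(angles): joint-space move.
- claw.open_gripper() and claw.clamp(grip_force=None): open the fingers fully, or close them until they stop; grip_force is the grip in N (None keeps the last).
- manip.sleep(seconds).
- manip.inverse_kinematics(position, orientation): joint angles nearest the present ones, or None.
- status.state(): the state.
- viewer.grab_frame(name): name is "scene" or "top" or "wrist"; returns a dict with "pixels" (400x640x3 uint8, blue, green, red), "fx", "fy", "cx", "cy" (pixels), "dist_coeffs" ([k1, k2, p1, p2, k3] as OpenCV has them; the pictures are not rectified), "world_from_camera" (4x4, takes a point from camera to world coordinates). Camera axes: x right, y down, z forward; pixel columns grow to the right and rows downward; lengths in m; the calibration is good to about 2 mm. A picture is of the moment at which its call begins. There is no depth.
A pose or a line that the arm cannot do raises manip.MotionError and nothing moves.
- manip.job_done(): hands the job in; it is judged then, once.
Trained networks look in the newest picture that a camera, given by its name, has taken for a name from the list of things; names that differ only in an ending like _2 or _b are one class to them, and where a whole thing is asked for, a point or a joint stands for the part that bears it (a point fixed in the world has none). Each returns a list of dicts, best first, with "p" (0 to 1); they miss things now and then, are a little off and sometimes report something else, mostly with a low value. They report only what shows in the picture. A call takes as long as a camera call. They do not tell look-alikes from the thing itself.
- nets.find_in(query, camera): "location" ([x, y, z] in m, in the coordinates of the camera as it stood for that picture, good to about 4 mm: the middle of the surface that is visible of it).
- nets.pinpoint(query, camera): "location" ([x, y, z] in m, in the coordinates of the camera as it stood for that picture, good to about 4 mm: a listed point, or the origin of a listed thing).
The state is a dict: "t": time; "qpos": joint angles; "dq": joint speeds; "effort": joint torques, N m; "tool_pos": TCP position; "ee_rot": TCP orientation; "force": force on the tool from outside, world axes, zero at the start; "moment": the same for the moment, N m; "width": opening from 0.0 (shut) to 1.0 (fully open); "finger_force": force on a finger pad.
Only numpy, scipy, OpenCV 4.12 (cv2) and the standard library are available. Lean on these libraries where they do the work, as an engineer would, in place of code of your own. Each camera call takes 0.05 s, during which the arm holds its last target. There are 200 camera calls.

## Working session

There is one attempt and no reset: what is moved stays moved. The work goes in short steps, each a Python script; the robot and the scene stay as the last script left them, time stands still between calls to the robot, and variables do not carry over. Pictures are saved under pics/ and viewed, at most 10 in all, crops included, and the job is handed in when it is done.

```bash
mkdir -p pics; ls; cat > h.py <<'E'
import numpy as np, cv2
from rig import manip, claw, status, viewer, nets
def look(cam, queries=(), save=None, n=3):
    f=viewer.grab_frame(cam); T=np.array(f["world_from_camera"])
    if save: cv2.imwrite(save,f["pixels"])
    out={}
    for kind,q in queries:
        r=(nets.find_in if kind=='f' else nets.pinpoint)(q,cam)
        out[q]=[(round(d["p"],2),(T[:3,:3]@np.array(d["location"])+T[:3,3])) for d in r[:n]]
        print(cam,kind,q,[(p,x.round(3).tolist()) for p,x in out[q]])
    return f,T,out
def ray(f,u,v,z):
    K=np.array([[f["fx"],0,f["cx"]],[0,f["fy"],f["cy"]],[0,0,1]])
    p=cv2.undistortPoints(np.array([[[u,v]]],float),K,np.array(f["dist_coeffs"]))[0,0]
    T=np.array(f["world_from_camera"]); d=T[:3,:3]@[p[0],p[1],1]; o=T[:3,3]
    return o+d*(z-o[2])/d[2]
def proj(f,P):
    K=np.array([[f["fx"],0,f["cx"]],[0,f["fy"],f["cy"]],[0,0,1]])
    T=np.linalg.inv(np.array(f["world_from_camera"]))
    return cv2.projectPoints(np.atleast_2d(np.array(P,float)),cv2.Rodrigues(T[:3,:3])[0],T[:3,3],K,np.array(f["dist_coeffs"]))[0][:,0]
E
python3 - <<'E'
from h import *
Q=[('p',q) for q in "stand lens_front view_point dial_grip mould_block core_head core_face core_flat core_round core_square".split()]
look('scene',Q,'pics/scene.png'); look('top',Q,'pics/top.png')
print(status.state()["t"])
E
```

```text
pics
scene p stand []
scene p lens_front [(0.98, [0.58, -0.055, 0.171])]
scene p view_point []
scene p dial_grip [(0.64, [0.637, -0.173, 0.054])]
scene p mould_block [(0.58, [0.529, 0.165, -0.0])]
scene p core_head [(0.91, [0.535, 0.044, 0.097]), (0.81, [0.387, 0.045, 0.093]), (0.75, [0.351, 0.138, 0.098])]
scene p core_face [(0.96, [0.55, 0.039, 0.05]), (0.86, [0.47, 0.136, 0.079]), (0.83, [0.374, 0.048, 0.051])]
scene p core_flat [(0.97, [0.387, 0.038, 0.003]), (0.96, [0.453, 0.151, 0.025]), (0.94, [0.351, 0.14, 0.001])]
scene p core_round [(0.61, [0.532, 0.169, 0.022])]
scene p core_square [(0.8, [0.603, 0.19, 0.024])]
top p stand [(0.87, [0.647, -0.051, 0.006]), (0.65, [0.353, -0.36, 0.001]), (0.53, [0.43, -0.238, 0.003])]
top p lens_front [(0.87, [0.576, -0.055, 0.171]), (0.65, [0.478, -0.062, 0.166])]
top p view_point [(0.78, [0.479, -0.058, 0.171]), (0.56, [0.459, 0.15, 0.023])]
top p dial_grip [(0.46, [0.64, -0.175, 0.055])]
top p mould_block [(0.64, [0.53, 0.171, -0.004])]
top p core_head [(0.69, [0.392, 0.036, 0.1]), (0.67, [0.462, 0.152, 0.119]), (0.48, [0.538, 0.043, 0.096])]
top p core_face [(0.65, [0.472, 0.139, 0.077]), (0.59, [0.551, 0.039, 0.048]), (0.59, [0.361, 0.134, 0.047])]
top p core_flat [(0.68, [0.389, 0.039, -0.003]), (0.65, [0.462, 0.15, 0.023]), (0.59, [0.356, 0.141, 0.004])]
top p core_round [(0.6, [0.531, 0.164, 0.023])]
top p core_square [(0.72, [0.605, 0.187, 0.026])]
1.1
```

View pics/scene.png

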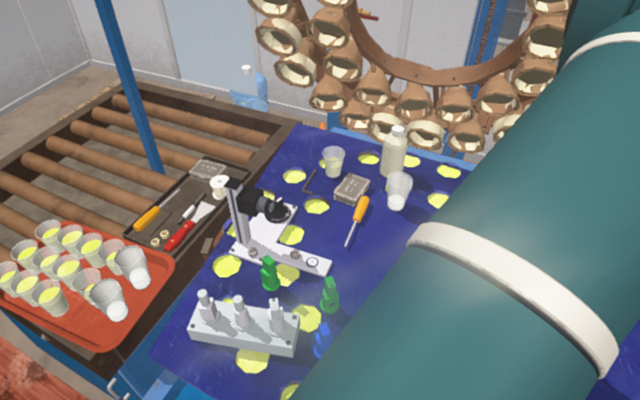

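View pics/top.png

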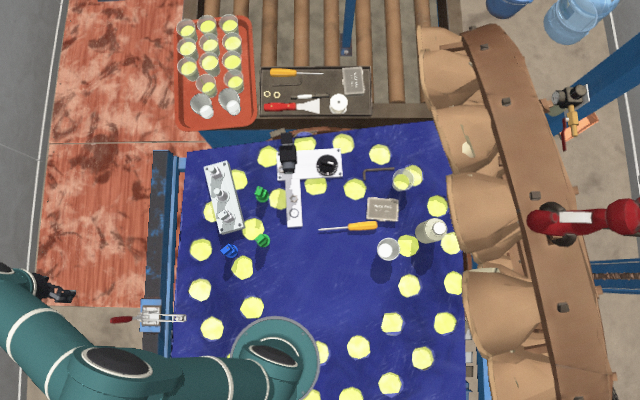

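Scene: the block with inserts is at lower left (240,325), and the D-shaped insert is the steel one at px (275,315), nearest the stand's tongue. The green and blue look-alikes are outside the block, and the dial is at (275,210). In the top view the block is at (222,197), the dial at (327,165) and the tongue at (293,200). Next I look with the wrist camera.

```bash
python3 - <<'E'
from h import *
s=status.state(); print(s["ee_rot"],s["width"])
f=viewer.grab_frame("wrist"); T=np.array(f["world_from_camera"]); print((T[:3,3]-s["tool_pos"]).round(3),T[:3,2].round(2))
yaw=s["ee_rot"][2]
p=np.array(s["tool_pos"]);manip.movel([p[0],p[1],0.36],vel=0.3)
for y in (yaw,):
    try: manip.move_pose([0.44,0.15,0.36],[np.pi,0,y])
    except Exception as e: print(e)
f,T,o=look('wrist',[('p',q) for q in "core_head core_face core_flat mould_block core_round core_square view_point lens_front".split()],'pics/w1.png')
print(T[:3,3],T[:3,2])
manip.move_pose([0.62,-0.17,0.36],[np.pi,0,yaw])
f,T,o=look('wrist',[('p',q) for q in "dial_grip stand lens_front view_point nut_b".split()],'pics/w2.png')
print(status.state()["t"],status.state()["qpos"])
E
```

```text
[-3.14151848e+00  2.12897162e-05  2.74573522e+00] 0.9998363835199399
[-0.058  0.026  0.142] [ 0.24 -0.1  -0.97]
wrist p core_head [(0.82, [0.359, 0.142, 0.096]), (0.81, [0.539, 0.042, 0.097]), (0.65, [0.46, 0.151, 0.12])]
wrist p core_face [(0.81, [0.378, 0.056, 0.051]), (0.7, [0.553, 0.037, 0.05]), (0.68, [0.364, 0.132, 0.049])]
wrist p core_flat [(0.68, [0.391, 0.04, -0.001]), (0.65, [0.539, 0.049, -0.0]), (0.59, [0.46, 0.147, 0.029])]
wrist p mould_block [(0.81, [0.532, 0.168, -0.002])]
wrist p core_round [(0.69, [0.536, 0.169, 0.026])]
wrist p core_square [(0.79, [0.606, 0.193, 0.028]), (0.62, [0.469, 0.136, 0.076]), (0.6, [0.58, -0.055, 0.165])]
wrist p view_point []
wrist p lens_front [(0.63, [0.582, -0.055, 0.168]), (0.29, [0.47, 0.136, 0.078])]
[0.3814571  0.17656549 0.50197106] [ 0.2385192  -0.09925573 -0.96605222]
wrist p dial_grip [(0.85, [0.642, -0.172, 0.052])]
wrist p stand [(0.56, [0.643, -0.056, 0.0]), (0.44, [0.58, -0.053, 0.169])]
wrist p lens_front [(0.75, [0.58, -0.053, 0.171])]
wrist p view_point [(0.26, [0.622, -0.347, -0.0])]
wrist p nut_b [(0.5, [0.528, -0.058, 0.011])]
5.5667 [-0.27372329  0.43553646  0.71463969  1.41187636 -0.28485955  1.39864059
  1.61865695]
```

```bash
python3 - <<'E'
import cv2, numpy as np
a=cv2.imread('pics/w1.png');b=cv2.imread('pics/w2.png')
cv2.imwrite('pics/w12.png',np.vstack([a,b])[::1] if 0 else cv2.resize(np.hstack([a,b]),(800,250)))
E
```

```text
(no output)
```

View pics/w2.png

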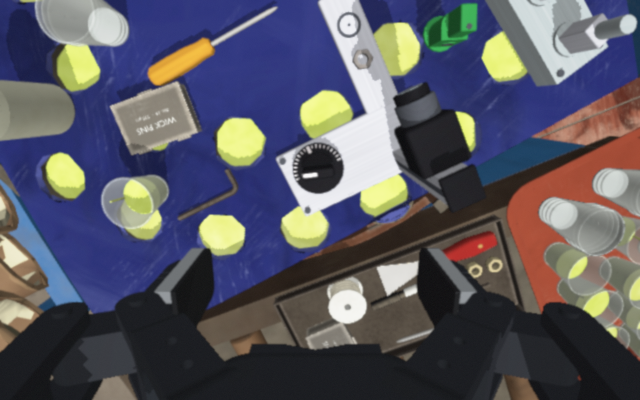

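View pics/w1.png

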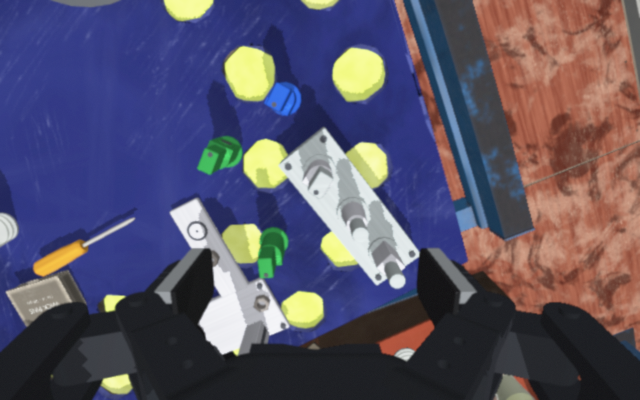

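The wrist view shows the dial at (318,167) with its pointer near (310,176), the target disc at (348,24) and nut_a at (362,58). The steel D-insert stands at the near end of the block, with its head at (320,183). Next I zoom in on the dial and compute angles.

```bash
python3 - <<'E'
from h import *
a=cv2.imread('pics/w2.png')[130:205,280:355]; b=cv2.imread('pics/w1.png')[130:205,280:355]
cv2.imwrite('pics/crop.png',np.hstack([cv2.resize(x,(400,400),interpolation=cv2.INTER_CUBIC) for x in(a,b)]))
f=viewer.grab_frame("wrist")
t=ray(f,348,24,0.013); l=np.array([0.58,-0.055]); 
print("target",t, "pointer",ray(f,303,176,.062),ray(f,317,175,.062))
d=np.array([0.640,-0.173])
for nm,v,ref in(("disc->lens",l-t[:2],[100,0]),("disc->dial",d-t[:2],[155,-120])):
    print(nm,np.linalg.norm(v),np.arctan2(v[1],v[0])-np.arctan2(ref[1],ref[0]))
E
```

```text
target [ 0.48011156 -0.06266513  0.013     ] pointer [ 0.63723151 -0.19223394  0.062     ] [ 0.64305123 -0.17476431  0.062     ]
disc->lens 0.1001821097410488 0.07658685603101086
disc->dial 0.19426295694988827 0.05477288929139967
```

View pics/crop.png

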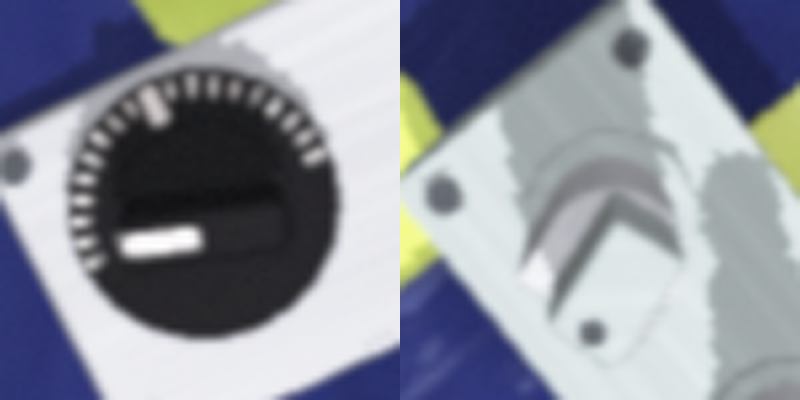

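```bash
python3 - <<'E'
from h import *
f=viewer.grab_frame("wrist")
P=lambda u,v,z,ff=f: ray(ff,280+u/5.333,130+v/5.333,z)
a,b=P(118,246,.063),P(203,238,.063); t=P(152,105,.034)
v=(b-a); ang=np.arctan2(v[1],v[0]); print("bar",ang,np.linalg.norm(v),"tip",a)
c=np.array([.641,-.173]); w=c-t[:2]; print("tick dir",np.arctan2(w[1],w[0]),np.linalg.norm(w))
g=dict(f); T=np.array(f["world_from_camera"]).copy(); T[:3,3]=[0.3814571,0.17656549,0.50197106]; g["world_from_camera"]=T
d=P(192,332,.138,g); cc=P(217,268,.138,g); print("dot",d,"headtop",cc,np.arctan2(*(d-cc)[1::-1]))
ups=[np.pi,0,ang-np.pi]
manip.move_pose([.641,-.173,.22],ups)
f,T,o=look('wrist',[('p','dial_grip'),('f','dial_grip')],'pics/w3.png')
print(status.state()["qpos"],status.state()["t"], proj(f,[[.641,-.173,.063]]))
for y in (ang-np.pi, .06-np.pi): print(manip.inverse_kinematics([.641,-.173,.04],[np.pi,0,y]))
E
```

```text
bar 1.2719401396500958 0.020954057256334056 tip [ 0.63672954 -0.19343379  0.063     ]
tick dir 0.039036336219311234 0.029874742601954957
dot [0.46619382 0.14259809 0.138     ] headtop [0.45572002 0.15246848 0.138     ] -0.7557467856525457
wrist p dial_grip [(0.74, [0.644, -0.052, 0.001]), (0.69, [0.642, -0.174, 0.054]), (0.33, [0.432, -0.235, 0.001])]
wrist f dial_grip [(0.8, [0.641, -0.174, 0.032])]
[ 0.70724929  0.59918499 -0.72849905  1.49989807  0.41468392  1.20145089
  2.75731728] 7.475 [[316.49566892 180.80043612]]
[ 0.64558871  0.79449871 -0.62636839  1.61603021  0.55555059  0.9158065
  2.65760124]
[ 0.49225934  0.73663733 -0.39369776  1.62186694  0.34904239  0.85341947
  1.58971504]
```

View pics/w3.png

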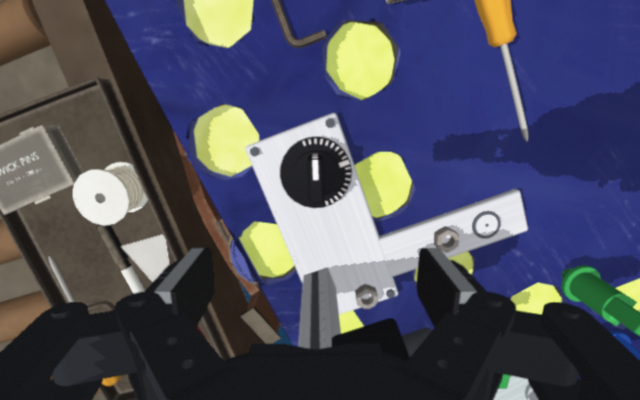

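The bar is vertical in the image at (316,180), so it lines up with the tool. I'll descend, grip and turn joint 7.

```bash
python3 - <<'E'
from h import *
ori=[np.pi,0,1.272-np.pi]; c=[.6415,-.1735]
print(manip.movel(c+[.041],ori,vel=.12,max_force=15))
s=status.state(); print(s["tool_pos"],s["force"])
claw.clamp(25); s=status.state(); print(s["width"]*85,s["finger_force"],s["force"])
q=np.array(s["qpos"]); q[6]-=1.22; manip.movej(q.tolist())
s=status.state(); print(s["ee_rot"],s["tool_pos"],s["force"],s["moment"])
claw.open_gripper()
p=s["tool_pos"]; manip.movel([p[0],p[1],.22],vel=.2)
f,T,o=look('wrist',[('p','dial_grip')],'pics/w4.png'); np.save('T4.npy',T)
u=proj(f,[[c[0],c[1],.063]])[0].astype(int); print(u,status.state()["t"])
cv2.imwrite('pics/c4.png',cv2.resize(f["pixels"][max(u[1]-60,0):u[1]+60,u[0]-60:u[0]+60],(480,480),interpolation=cv2.INTER_CUBIC))
E
```

```text
False
[ 0.64187073 -0.17351843  0.0416838 ] [ 0.32760757 -0.61399967 -0.08653023]
13.480910707294564 26.447388231754303 [-7.80221144  1.36070403  7.99804624]
[ 3.14108832e+00 -2.91151870e-03 -3.08917121e+00] [ 0.64023549 -0.17278996  0.04117338] [-6.21116448  3.33157404  5.10022423] [ 0.38179578  1.19519493 -0.02099071]
wrist p dial_grip [(0.67, [0.64, -0.175, 0.054])]
[313 182] 12.7667
```

View pics/c4.png

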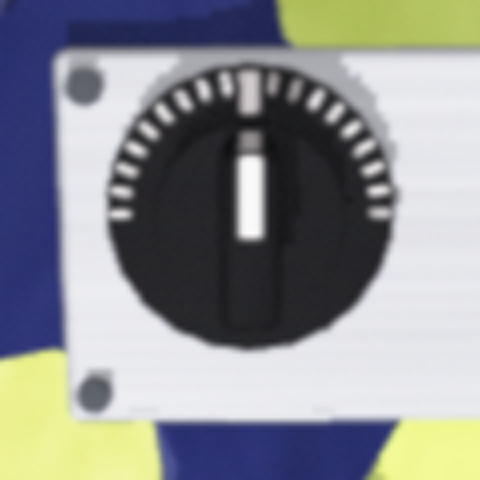

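The pointer is on the long tick (both at column 250 of the crop), so the dial is set. Stand yaw is about 0.05. Next is a close look at the insert.

```bash
python3 - <<'E'
from h import *
p=status.state()["tool_pos"]; manip.movel([p[0],p[1],.36],vel=.3)
y=-.8+np.pi
manip.move_pose([.459,.151,.32],[np.pi,0,y]); manip.movel([.459,.151,.24],vel=.2)
f,T,o=look('wrist',[('p','core_head'),('p','core_face'),('p','core_flat')])
import pickle; pickle.dump(f,open('f5.pkl','wb'))
im=f["pixels"].copy(); u=proj(f,[[.459,.151,.138]])[0].astype(int); print(u,status.state()["t"],status.state()["qpos"])
r=max(u[1]-75,0);c=u[0]-75; print(r,c)
cv2.imwrite('pics/c5.png',cv2.resize(im[r:r+150,c:c+150],(600,600),interpolation=cv2.INTER_CUBIC))
E
```

```text
wrist p core_head [(0.96, [0.462, 0.153, 0.12]), (0.69, [0.538, 0.042, 0.099]), (0.59, [0.358, 0.142, 0.099])]
wrist p core_face [(0.88, [0.471, 0.134, 0.074]), (0.8, [0.554, 0.041, 0.05]), (0.79, [0.366, 0.13, 0.052])]
wrist p core_flat [(0.91, [0.538, 0.046, 0.001]), (0.91, [0.354, 0.144, -0.0]), (0.91, [0.389, 0.039, -0.001])]
[312 195] 15.525 [ 0.3802723   0.23836027 -0.86519705  1.92275483  0.20712227  1.0700039
  0.19960487]
120 237
```

View pics/c5.png

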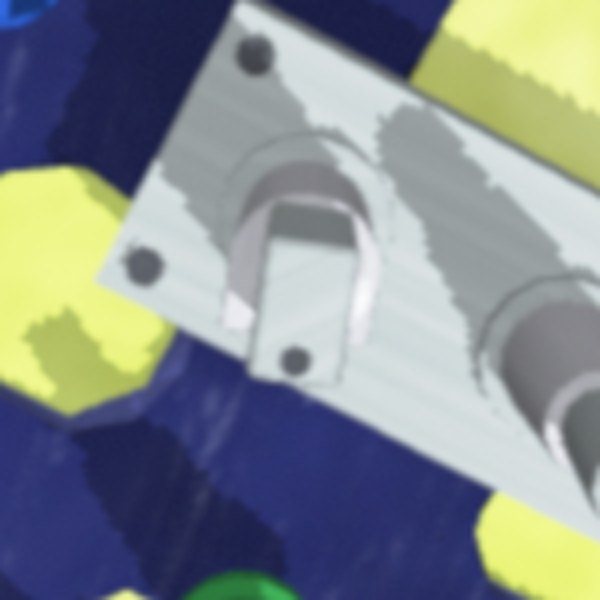

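The head's top face has corners at crop (266,238), (357,249), (340,385) and (249,374), with the dot at (295,360) on the bottom side. I'll compute the pose, grip and lift.

```bash
python3 - <<'E'
from h import *
import pickle; f=pickle.load(open('f5.pkl','rb'))
C=np.array([ray(f,237+u/4,120+v/4,.138) for u,v in [(266,238),(357,249),(340,385),(249,374),(295,360)]])
c=C[:4].mean(0); v=(C[2]+C[3]-C[0]-C[1])/2; w=(C[1]+C[2]-C[0]-C[3])/2
yaw=np.arctan2(v[1],v[0]); print("centre",c,"L",np.linalg.norm(v),"W",np.linalg.norm(w),"yaw",yaw,np.arctan2(w[1],w[0])-np.pi/2)
d=C[4]-c; print("dot",np.arctan2(d[1],d[0]),np.linalg.norm(d))
E
```

```text
centre [0.46050547 0.15007131 0.138     ] L 0.02631008167769521 W 0.0170086994403966 yaw -0.9207070838183374 -0.9236163401320487
dot -0.9602207263233611 0.009346070094349667
```

```bash
python3 - <<'E'
from h import *
ya=-.922+np.pi; c=[.4605,.1505]
manip.movel(c+[.2],[np.pi,0,ya],vel=.2)
print(manip.movel(c+[.105],vel=.1,max_force=15))
claw.clamp(60); s=status.state(); print(s["width"]*85,s["finger_force"],s["force"],s["tool_pos"],s["ee_rot"])
print(manip.movel(c+[.15],vel=.06)); s=status.state(); print(s["force"],s["width"]*85,s["finger_force"])
manip.movel(c+[.26],vel=.15); manip.sleep(.3)
f,T,o=look('wrist',[('p','core_head'),('p','core_round'),('p','core_square')])
v=np.array([.4797,-.0605])-.016*np.array([np.cos(.052),np.sin(.052)])
manip.move_pose([v[0],v[1],.26],[np.pi,0,.052-np.pi])
manip.movel([v[0],v[1],.200],[np.pi,0,.052-np.pi],vel=.06)
manip.sleep(.3); s=status.state(); print(s["t"],s["tool_pos"],s["ee_rot"],s["width"]*85,s["finger_force"],s["force"])
for cam in("scene","top"):
    f,T,o=look(cam,[('p',q) for q in("core_head","core_face","core_flat","view_point","lens_front")],f'pics/end_{cam}.png')
a=cv2.imread('pics/end_scene.png'); b=cv2.imread('pics/end_top.png')
cv2.imwrite('pics/end.png',np.hstack([cv2.resize(a[150:350,180:380],(400,400)),cv2.resize(b[120:270,200:350],(400,400))]))
E
```

```text
False
17.026669203918857 62.23719120025635 [-1.89070526 -1.67770674  1.73927595] [0.4603084  0.15030021 0.10494073] [-3.14100309e+00  4.75772832e-05  2.21951804e+00]
False
[ 0.18259601 -0.62722167 -1.92444954] 17.37753532323891 61.96933150291443
wrist p core_head [(0.83, [0.461, 0.153, 0.272]), (0.78, [0.361, 0.143, 0.095]), (0.77, [0.394, 0.039, 0.094])]
wrist p core_round [(0.81, [0.536, 0.166, 0.028])]
wrist p core_square [(0.69, [0.606, 0.191, 0.026]), (0.47, [0.465, 0.15, 0.235])]
22.6833 [ 0.46377349 -0.06138237  0.20012465] [-3.14141922e+00  2.16460793e-04 -3.08966697e+00] 17.229823969939787 61.92291498184204 [-0.30572437  0.23938071 -2.4190541 ]
scene p core_head [(0.76, [0.349, 0.142, 0.097]), (0.72, [0.389, 0.043, 0.096]), (0.62, [0.536, 0.042, 0.099])]
scene p core_face [(0.91, [0.359, 0.128, 0.05]), (0.86, [0.547, 0.039, 0.049]), (0.81, [0.483, -0.061, 0.176])]
scene p core_flat [(0.95, [0.456, -0.063, 0.116]), (0.86, [0.534, 0.042, -0.003]), (0.75, [0.385, 0.033, 0.003])]
scene p view_point []
scene p lens_front [(0.76, [0.581, -0.056, 0.172])]
top p core_head [(0.75, [0.354, 0.144, 0.096])]
top p core_face [(0.64, [0.365, 0.129, 0.047])]
top p core_flat [(0.52, [0.356, 0.143, 0.002])]
top p view_point []
top p lens_front [(0.86, [0.577, -0.052, 0.17])]
```

View pics/end.png

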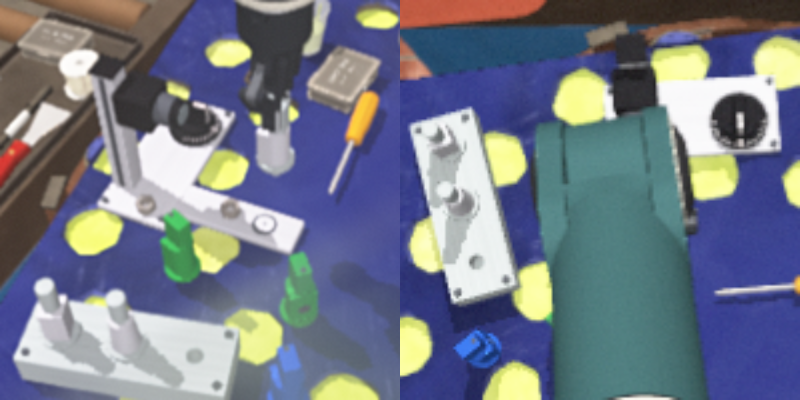

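The end view shows the insert held upright facing the lens at (275,145), the dial pointer at zero, and the other inserts and bystanders in place. The estimated core_face is within about 7 mm of the viewing point.

```bash
python3 -c "
from rig import manip
print(manip.job_done())"
```

```text
the job is handed in; nothing more can be done
None
```

The job is handed in: the dial pointer stands on the zero mark, and the flat-sided insert is held upright, face to the lens, its face centre measured about 7 mm from the viewing point (limit 15 mm); no verdict came back.

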